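# Pack the drying tray, then test, free and hold open the filament dryer lid

### The job

Get the tray ready for the dryer: stand the loose black sleeve and the loose orange block upright on the floor of the narrow white tray, in its empty half beside the two parts already packed there, and let go of them. Then open the white-lidded dryer: nobody can see whether its catch is caught, so tug the round knob on the lid upwards; if the lid does not give, turn the knob a quarter turn either way to free it (a quarter turn of a free catch may lock it) and try again. Lift the lid to about 40 degrees and finish while still holding it open there, so that I can put the tray in; leave the other things on the bench where they are.

Things in the scene. Friction and masses are not known exactly. Their poses are not given: they have to be found in the camera images.
- case: filament dryer, a grey open-topped box fixed to the bench, 240 (its x) x 200 (its y) x 110 mm high; origin at the centre of its underside, z up. Its lid is hinged along the top of its -x side (the side towards the robot), so the lid's free edge with the knob is at +x, away from the robot
- lid: the dryer's lid, a white panel, 240 x 200 x 8 mm; origin on the hinge line, mid-width. Its x runs from the hinge to the free edge, y along the hinge (as the case's y), z is the outward normal (up when shut); underside at z = 0, top at z = 8 mm. Opening lifts the +x edge up and back towards the robot: a turn about its -y axis, from 0 (shut) to at most 80 degrees
- knob_grip (a point): where to grip the lid's knob: on the knob's axis, 24 mm above the lid's top face, 203 mm from the hinge line; moves and tilts with the lid, axes as lid (it does not turn with the knob). The knob is a round fluted black cylinder, 38 mm across; its top is 12 mm above this point, its foot 22 mm below, just clear of the lid
- knob_top (a point): centre of the knob's top face. The knob turns endlessly both ways about the lid's normal against light friction (0.06 N m) and stays where left. Under the lid it carries a hidden two-ended cam that hooks under a keeper in the case. Its start angle is unknown and it looks the same at all angles; turning a caught knob by 80 to 100 degrees frees it
- hinge_line (a point): point on the lid's hinge line, mid-width, 110 mm above the bench; axes as the case. The hinge is free: the lid falls shut when let go. Lid and knob weigh about 0.3 to 0.6 kg, 2 to 4 N at the knob lift it. A caught catch lets the lid rise by less than 1 degree (3 mm at the knob)
- tray: narrow white open tray fixed to the bench, outside 48 (its x) x 160 (its y) x 22 mm high, walls and floor 3 mm thick, so 42 x 154 mm inside; origin at the centre of its underside. The two packed parts stand in its -y half; the free gap runs from about y = -3 mm to y = +77 mm, for two parts of 36 mm
- sleeve: loose black printed sleeve, standing cylinder of 36 mm diameter, 60 mm tall, 35 to 75 g; origin at the centre of its underside, z along its axis
- block: loose orange printed block, 36 x 36 x 60 mm tall, 40 to 85 g; origin at the centre of its underside, x and y square to its sides
- packed_sleeve: black sleeve like the other one, loose but already standing in the tray at about y = -21 mm of the tray; origin as the sleeve's. It must still stand in the tray at the end
- packed_block: blue block, 36 x 36 x 60 mm, loose but already standing in the tray at about y = -58 mm of the tray, at the -y end; origin under its centre. It must still stand in the tray at the end
- spool: bystander: reel of blue filament lying flat, 200 mm across, 60 mm high; origin under its centre
- glue: bystander: small glue pot with orange cap, 30 mm across, 75 mm tall; origin under its centre
- scraper: bystander: scraper with blue handle lying flat, 200 mm long along its x; origin under its middle
- nozzle_bin: bystander: open yellow bin, 80 x 60 x 30 mm; origin under its centre
- caliper: bystander: caliper lying flat, 200 mm long along its y; origin under its middle
There are look-alikes about, which are no part of the job. Leave any turquoise look-alike of the packed_sleeve alone.

How it is judged:
By the outcome, as a careful person would: the job done as asked, in the order asked, and still so for the second after the job is handed in, while the arm keeps its last pose, push and grip.
It also fails if it takes over 64 s, if anything falls off the work surface, if the arm or the gripper's body presses on something with over 40 N, if the wrist force passes 120 N, or if a joint passes its speed limit or range.

### The arm

A 6-joint arm with a two-finger parallel gripper is mounted at the origin on the work surface. World frame = base frame: x ahead of the robot, y to its left, z up, the work surface at z = 0. Lengths are in m, angles in rad, forces in N, time in s.
With the tool pointing down it reaches from about 0.35 to 0.875 m from the base axis. Payload 15.5 kg.
Tool frame: the origin (TCP) lies between the finger pads; the fingertips stand bot.tip_extent ahead of it and the grasp point (between the pads) lies 2 mm behind it (bot.tip_extent is the distance from the TCP to the fingertips, in m); z points along the fingers, y is the line along which they close (so a half turn about z gives the same grasp; the last joint's range is limited). The gripper opens to 85 mm and grips with 20 to 120 N. Pads are 22 mm wide; open, the fingers measure 114 mm over their backs; the gripper's body (76 mm by 85 mm) begins 54 mm behind the grasp point. The pads swing forward as they close: fully open they stand 13 mm farther back than shut.
Start: joints at [1.028, 0.494, 1.345, -0, 1.302, -0.096], TCP at [0.271, 0.563, 0.248] pointing down, gripper open.
Joint ranges: [-2.91, 2.91], [-0.82, 2.16], [0.22, 2.67], [-1.22, 4.37], [0.12, 2.79], [-3.08, 3.08]. Speed limits (rad/s): [1.89, 1.89, 2.57, 3.01, 3.01, 3.01].

### API

Orientations are given as a 3x3 rotation matrix whose columns are the frame's x, y, z axes.
In Python, from plant import bot gives the robot as it stands.
- The arm moves only by the shell command python3 -m inch 'ROWS' [FORCE]. ROWS is JSON, a list of rows, each a list of 5 numbers: the shift along the tool's x, y, z in units of 0.02 m (1.0 is 0.02 m), then the turn about the tool's z in units of 4 degrees (1.0 is 4 degrees), then the opening, from 0 (shut) to 1 (fully open). In form: [[x, y, z, twist, gripper], ...]. A call has 1 to 12 rows; each row shifts and turns the commanded pose from where the row before left it, along the tool's axes as they then stand; what a row does not reach is not made up. A row lasts 1/8 s, in which the tool goes at most 62.5 mm and 10.7 degrees, less where a joint would pass 70% of its speed; a pose out of reach is approached as far as the arm can. A call with a number of a shift or a turn outside -1 to 1 is refused whole. A call with a gripper value outside its range is refused whole. The fingers move at their own pace and stop on an object; FORCE is the grip in N (left out, the last holds). Time passes only in rows, so rows that do not move let the fingers close. It gives the time, the measured TCP pose, the force, the opening and the grip force at its end, in the units of the state.
- bot.state(): the state, without advancing time (a new reading comes with each control period).
- bot.grab_frame(name): name is "scene" or "top" or "wrist"; returns (picture, depth): 400x640x3 uint8, red, green, blue; 400x640 float32, m along the optical axis (not along the pixel's ray), 0 where there is no reading.
- bot.camera_info(name): a dict with "K" (3x3 intrinsics, pixels), "distortion" ([k1, k2, p1, p2, k3] as OpenCV has them; the pictures are not rectified), "R" (3x3) and "t" (3): a world point X has camera coordinates R X + t. Camera axes: x right, y down, z forward; pixel columns grow to the right and rows downward; lengths in m; the calibration is good to about 2 mm. A picture is of the moment at which its call begins: read the wrist's pose just before it. camera_info takes no time and is no camera call; for the wrist camera it gives the pose at the moment of the call.
- bot.hand_in(): hands the job in; it is judged then, once.
The state is a dict: "clock": time; "joint_pos": joint angles; "qvel": joint speeds; "joint_efforts": joint torques, N m; "position": TCP position; "ee_rot": TCP orientation; "ft_force": force on the tool from outside, world axes, zero at the start; "wrist_torque": the same for the moment, N m; "grip_width": opening from 0.0 (shut) to 1.0 (fully open); "finger_force": force on a finger pad.
Only numpy, scipy, OpenCV 4.12 (cv2) and the standard library are available. Lean on these libraries where they do the work, as an engineer would, in place of code of your own. Each camera call takes 0.05 s, during which the arm holds its last target. There are 200 camera calls.

## Working session

There is one attempt and no reset: what is moved stays moved. The work goes in short steps, Python scripts to look and compute and a shell command to move; the robot and the scene stay as the last step left them, time stands still between calls to the robot, and variables do not carry over. Pictures are saved under pics/ and viewed, at most 10 in all, crops included, and the job is handed in when it is done.

```bash
ls; mkdir -p pics; python3 - <<'E'
from plant import bot
import cv2,numpy as np
np.set_printoptions(precision=4,suppress=True)
print(bot.state(),bot.tip_extent)
for n in ["scene","top"]:
    im,d=bot.grab_frame(n); np.savez(f"pics/{n}0.npz",im=im,d=d); cv2.imwrite(f"pics/{n}0.png",im[:,:,::-1])
    print(n,bot.camera_info(n))
E
```

```text
pics
{'clock': 0.0, 'joint_pos': array([ 1.0275,  0.4942,  1.3461, -0.    ,  1.3025, -0.0955]), 'qvel': array([ 0.    , -0.0004,  0.0012,  0.0004, -0.0002, -0.0011]), 'joint_efforts': array([ -0.0004, -88.2143, -38.3885,  -0.0005,   0.0099,  -0.0001]), 'position': array([0.2705, 0.5631, 0.2477]), 'ee_rot': array([[-0.9014,  0.433 , -0.0006],
       [ 0.433 ,  0.9014, -0.0011],
       [ 0.0001, -0.0012, -1.    ]]), 'ft_force': array([-0.0947, -0.236 ,  0.659 ]), 'wrist_torque': array([-0.0393, -0.0203,  0.0198]), 'finger_force': 0.0, 'grip_width': 0.9995682080655685} 0.017
scene {'K': array([[405.3532,   0.    , 318.0601],
       [  0.    , 405.3532, 199.8732],
       [  0.    ,   0.    ,   1.    ]]), 'distortion': array([-0.0163,  0.    ,  0.    ,  0.    ,  0.    ]), 'R': array([[ 0.4631,  0.8863, -0.007 ],
       [ 0.5046, -0.2701, -0.82  ],
       [-0.7287,  0.3762, -0.5723]]), 't': array([-0.1526, -0.1985,  1.4917])}
top {'K': array([[507.6482,   0.    , 322.8099],
       [  0.    , 507.6482, 200.6926],
       [  0.    ,   0.    ,   1.    ]]), 'distortion': array([-0.099,  0.   ,  0.   ,  0.   ,  0.   ]), 'R': array([[ 0.0052, -0.9998, -0.0209],
       [-0.9897, -0.0022, -0.143 ],
       [ 0.1429,  0.0214, -0.9895]]), 't': array([-0.0796,  0.5446,  1.3592])}
```

View pics/top0.png

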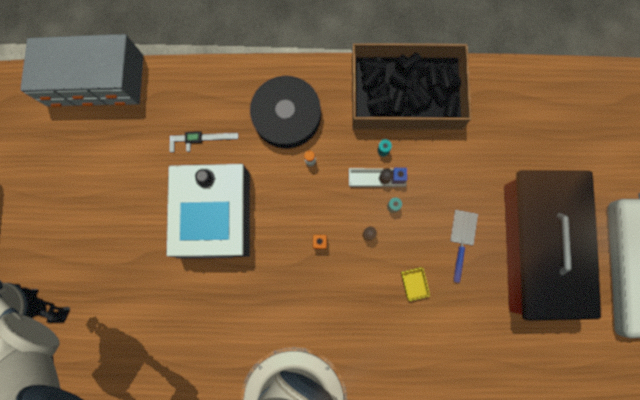

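View pics/scene0.png

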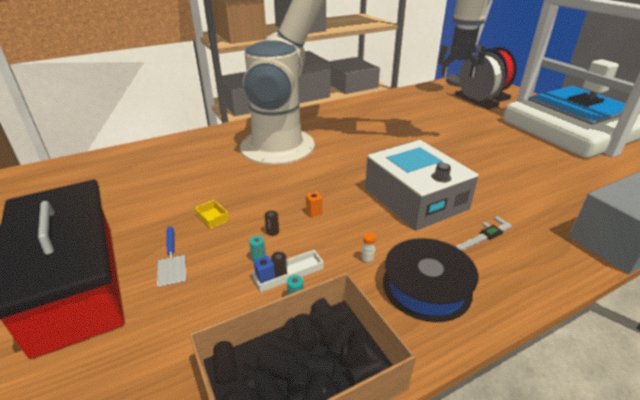

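The top view shows these things:
- The dryer is at about (207,210), with its knob at (204,177).
- The tray is at (378,178), with the packed black sleeve at (386,176) and the packed blue block at (400,175). Its empty half is to the left.
- Sleeve candidates: black at (370,233) stands alone on the bench and fits the loose sleeve. Black at (386,176) is the packed one. Turquoise at (385,147) and (395,205) are look-alikes to leave alone.
- Orange candidates: the square at (320,242) is the block, and the small round cap at (310,157) is the glue.

```bash
cat > h.py <<'E'
from plant import bot
import cv2,numpy as np
np.set_printoptions(precision=4,suppress=True)
def cloud(d,c):
    h,w=d.shape; u,v=np.meshgrid(np.arange(w),np.arange(h))
    n=cv2.undistortPoints(np.stack([u,v],-1).reshape(-1,1,2).astype(np.float64),c["K"],c["distortion"]).reshape(h,w,2)
    P=np.dstack([n,np.ones((h,w))])*d[...,None]
    return (P-c["t"])@c["R"]
def onplane(uv,c,z):
    n=cv2.undistortPoints(np.array(uv,float).reshape(-1,1,2),c["K"],c["distortion"]).reshape(-1,2)
    r=np.c_[n,np.ones(len(n))]@c["R"]; o=-c["R"].T@c["t"]
    return o+r*((z-o[2])/r[:,2])[:,None]
E
python3 - <<'E'
from h import *
f=np.load("pics/top0.npz"); im,d=f["im"],f["d"]; c=bot.camera_info("top"); P=cloud(d,c)
def top(name,box,zl,zh,col=None):
    u0,v0,u1,v1=box; q=P[v0:v1,u0:u1].reshape(-1,3); m=(q[:,2]>zl)&(q[:,2]<zh)
    if col is not None: m&=col[v0:v1,u0:u1].ravel()
    q=q[m]; r=cv2.minAreaRect((q[:,:2]*1000).astype(np.float32)); print(name,len(q),"med z",np.median(q[:,2]),"mean",q.mean(0),"rect",np.round(r[0],1),np.round(r[1],1),round(r[2],1))
top("sleeve",(355,218,385,248),.05,.07)
top("block",(305,228,335,255),.05,.07)
hsv=cv2.cvtColor(im,cv2.COLOR_RGB2HSV); white=(hsv[...,1]<60)&(hsv[...,2]>120)
blue=(hsv[...,0]>105)&(hsv[...,0]<130)&(hsv[...,1]>90)
top("tray rim",(343,160,412,192),.012,.03)
top("psleeve",(376,165,393,187),.05,.07,hsv[...,2]<75)
top("pblock",(390,163,410,187),.05,.07,blue)
top("lid",(160,160,255,262),.11,.13)
top("knob",(190,160,220,190),.145,.165)
top("turq1",(375,137,395,158),.05,.07)
top("turq2",(385,196,405,215),.05,.07)
top("glue",(300,148,320,170),.05,.09)
C=im[135:260,290:420]; cv2.imwrite("pics/crop1.png",cv2.resize(C[:,:,::-1],None,fx=4.5,fy=4.5,interpolation=cv2.INTER_CUBIC))
# tray rim via white mask contour
m=np.zeros(white.shape,np.uint8); m[160:195,340:412]=white[160:195,340:412]*255
cn=max(cv2.findContours(m,0,2)[0],key=cv2.contourArea)[:,0]
q=onplane(cn,c,.022); print(cv2.minAreaRect((q[:,:2]*1000).astype(np.float32)))
E
```

```text
sleeve 146 med z 0.059595110709177994 mean [ 0.4556 -0.2038  0.0594] rect [ 456.1 -204. ] [34.1 34.8] 44.7
block 170 med z 0.05962586814402981 mean [ 0.4329 -0.068   0.0596] rect [434.1 -68.3] [35.6 32.4] 0.4
tray rim 234 med z 0.020128113537332327 mean [ 0.6104 -0.223   0.0203] rect [ 616.7 -229.7] [ 50.2 159.2] 0.1
psleeve 105 med z 0.0624381742596523 mean [ 0.6126 -0.251   0.0619] rect [ 613.5 -251.5] [31.7 31.8] 59.8
pblock 129 med z 0.06188858177211337 mean [ 0.6154 -0.2859  0.0615] rect [ 615.8 -286.9] [33.7 35.3] 0.4
lid 6787 med z 0.11833736261735822 mean [0.5036 0.2278 0.1184] rect [507.7 229.7] [248.4 202.3] 0.9
knob 184 med z 0.15367955849623766 mean [0.5926 0.2308 0.1535] rect [593.1 231.4] [39.1 37.5] 32.7
turq1 132 med z 0.05937776917765966 mean [ 0.6962 -0.2476  0.0595] rect [ 696.9 -247.7] [33.3 34.4] 63.1
turq2 137 med z 0.059162291979376884 mean [ 0.5347 -0.2734  0.0593] rect [ 534.3 -273.1] [32.5 34.7] 44.8
glue 96 med z 0.07295795458354057 mean [ 0.6631 -0.0397  0.0721] rect [663.8 -39.2] [26.4 27.6] 77.1
((616.0435791015625, -196.58474731445312), (48.501705169677734, 92.88115692138672), 0.09633590281009674)
```

View pics/crop1.png

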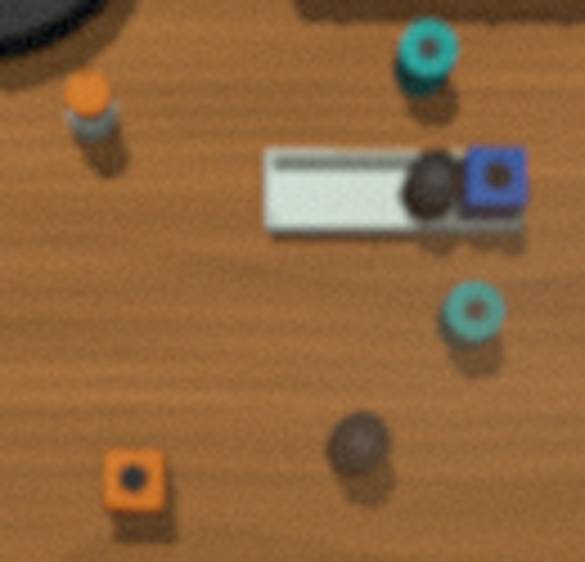

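The crop shows the loose black sleeve at crop (358,442), the orange block at (134,480), and the tray with its empty half on the left, from (268,190) to (405,190). The look-alikes are turquoise at (428,50) and (474,312). The measurements agree with this, so I'll start moving and turn the tool until the fingers close along world x.

```bash
python3 -m inch '[[-0.8,-0.4,0,1,1],[-0.8,-0.4,0,1,1],[-0.8,-0.4,0,1,1],[-0.8,-0.4,0,1,1],[-0.8,-0.4,0,1,1],[-0.8,-0.4,0,1,1],[-0.8,-0.4,0,1,1],[-0.8,-0.4,0,1,1],[-0.8,-0.4,0,1,1],[-0.8,-0.4,0,1,1],[-0.8,-0.4,0,1,1],[-0.8,-0.4,0,1,1]]' 30
python3 -m inch '[[-1,0,0,1,1],[-1,0,0,1,1],[-1,0,0,1,1],[-1,0,0,1,1],[-1,0,0,0.1,1],[-1,0.4,0,0,1],[-1,0.4,0,0,1],[-1,0.4,0,0,1],[-1,0.4,0,0,1],[-1,0.4,0,0,1],[-1,0.4,0,0,1],[-1,0.4,0,0,1]]'
```

```text
clock: 1.6
position: [0.3272, 0.362, 0.2481]
ee_rot: [[-0.279, 0.96, -0.0], [0.96, 0.279, -0.0], [-0.0, -0.0, -1.0]]
ft_force: [-0.3, -0.6, -0.5]
grip_width: 1.003
finger_force: 0.0
clock: 3.1
position: [0.3977, 0.1235, 0.2482]
ee_rot: [[0.001, 1.0, -0.0], [1.0, -0.001, -0.0], [-0.0, -0.0, -1.0]]
ft_force: [-0.8, -0.0, -0.1]
grip_width: 0.999
finger_force: 0.0
```

```bash
python3 -m inch '[[-1,0.2,0,0,1],[-1,0.2,0,0,1],[-1,0.2,0,0,1],[-1,0.2,0,0,1],[-1,0.2,0,0,1],[-1,0.2,0,0,1],[-1,0.2,0,0,1],[-1,0.2,0,0,1],[-0.8,0,0,0,1],[0,0,0,0,1],[0,0,0,0,1]]'
python3 - <<'E'
from h import *
c=bot.camera_info("wrist"); im,d=bot.grab_frame("wrist"); np.savez("pics/w1.npz",im=im,d=d,**{k:c[k] for k in c}); cv2.imwrite("pics/w1.png",im[:,:,::-1])
print(bot.state()["position"],c["R"],-c["R"].T@c["t"])
E
```

```text
clock: 4.47
position: [0.4292, -0.0514, 0.2482]
ee_rot: [[0.001, 1.0, -0.0], [1.0, -0.001, 0.0], [0.0, -0.0, -1.0]]
ft_force: [-0.1, -0.6, -0.3]
grip_width: 0.997
finger_force: 0.0
[ 0.4292 -0.0513  0.2482] [[ 1.     -0.0017 -0.001 ]
 [-0.0014 -0.9588  0.284 ]
 [-0.0015 -0.2839 -0.9588]] [0.4292 0.021  0.3739]
```

View pics/w1.png

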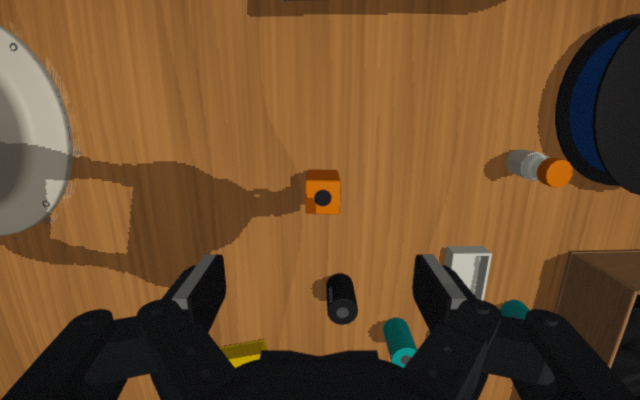

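The wrist view shows the block at (323,195), the loose sleeve at (342,300) and the tray's free end at (467,270). I'll measure these against the top camera.

```bash
python3 - <<'E'
from h import *
f=np.load("pics/w1.npz"); im,d=f["im"],f["d"]; c={k:f[k] for k in ["K","distortion","R","t"]}; P=cloud(d,c)
def top(name,box,zl,zh):
    u0,v0,u1,v1=box; q=P[v0:v1,u0:u1].reshape(-1,3); q=q[(q[:,2]>zl)&(q[:,2]<zh)]
    r=cv2.minAreaRect((q[:,:2]*1000).astype(np.float32)); print(name,len(q),np.median(q[:,2]),"mean",q.mean(0),"rect",np.round(r[0],1),np.round(r[1],1),round(r[2],1), "min",q.min(0)[:2],"max",q.max(0)[:2])
top("block",(295,160,350,225),.055,.066)
top("sleeve",(325,270,362,330),.055,.066)
top("tray",(440,235,500,330),.016,.027)
top("table",(230,300,300,330),-.02,.02)
E
```

```text
block 1212 0.06008543947527334 mean [ 0.4323 -0.0684  0.0601] rect [432.4 -69.4] [36.3 35.4] 89.2 min [ 0.4145 -0.0876] max [ 0.4503 -0.0511]
sleeve 697 0.05986680993593535 mean [ 0.4549 -0.2033  0.0597] rect [ 455.1 -204.6] [34.4 35.5] 0.8 min [ 0.4379 -0.2223] max [ 0.4724 -0.1868]
tray 447 0.02104280161876994 mean [ 0.6237 -0.1697  0.0204] rect [ 615.7 -183.9] [67.8 49.3] 89.3 min [ 0.5912 -0.2181] max [ 0.6403 -0.1497]
table 2091 -0.00011149642308244117 mean [ 0.3541 -0.253  -0.0001] rect [ 353.2 -253.3] [98.  49.3] 0.7 min [ 0.3045 -0.2786] max [ 0.4019 -0.2285]
```

```bash
python3 -m inch '[[-0.9,0.16,0.5,0,1],[0,0,1,0,1],[0,0,1,0,1],[0,0,1,0,1],[0,0,1,0,1],[0,0,1,0,1],[0,0,1,0,1],[0,0,1,0,1],[0,0,1,0,1],[0,0,1,0,1],[0,0,0.75,0,1],[0,0,0,0,1]]'
python3 -m inch '[[0,0,0,0,0],[0,0,0,0,0],[0,0,0,0,0],[0,0,0,0,0],[0,0,0,0,0]]' 30
```

```text
clock: 6.02
position: [0.4322, -0.0692, 0.0427]
ee_rot: [[0.0, 1.0, -0.002], [1.0, -0.0, 0.001], [0.001, -0.002, -1.0]]
ft_force: [-0.3, 0.3, 0.4]
grip_width: 1.001
finger_force: 0.0
clock: 6.65
position: [0.4329, -0.0698, 0.0439]
ee_rot: [[0.001, 1.0, 0.001], [1.0, -0.001, -0.0], [-0.0, 0.001, -1.0]]
ft_force: [-1.8, 1.2, 10.5]
grip_width: 0.421
finger_force: 28.9
```

```bash
python3 -m inch '[[0,0,-1,0,0],[0,0,-1,0,0],[0,0,-1,0,0],[0,0,-1,0,0],[-0.51,0.9,0,0,0],[-0.51,0.9,0,0,0],[-0.51,0.9,0,0,0],[-0.51,0.9,0,0,0],[-0.51,0.9,0,0,0],[-0.51,0.9,0,0,0],[-0.51,0.9,0,0,0],[-0.51,0.9,0,0,0]]'
python3 -m inch '[[-0.51,0.95,0,0,0],[-0.51,0.95,0,0,0],[0,0,0,0,0],[0,0,0,0,0]]'
python3 - <<'E'
from h import *
c=bot.camera_info("wrist"); im,d=bot.grab_frame("wrist"); np.savez("pics/w2.npz",im=im,d=d,**{k:c[k] for k in c}); cv2.imwrite("pics/w2.png",im[:,:,::-1])
print(bot.state()["position"])
E
```

```text
clock: 8.15
position: [0.5769, -0.1519, 0.1234]
ee_rot: [[0.001, 1.0, -0.0], [1.0, -0.001, 0.0], [0.0, -0.0, -1.0]]
ft_force: [-0.4, -0.0, -1.0]
grip_width: 0.418
finger_force: 30.8
clock: 8.65
position: [0.6137, -0.1716, 0.1232]
ee_rot: [[0.001, 1.0, -0.001], [1.0, -0.001, 0.0], [0.0, -0.001, -1.0]]
ft_force: [0.2, -0.2, -1.0]
grip_width: 0.419
finger_force: 30.8
[ 0.6136 -0.1715  0.1232]
```

View pics/w2.png

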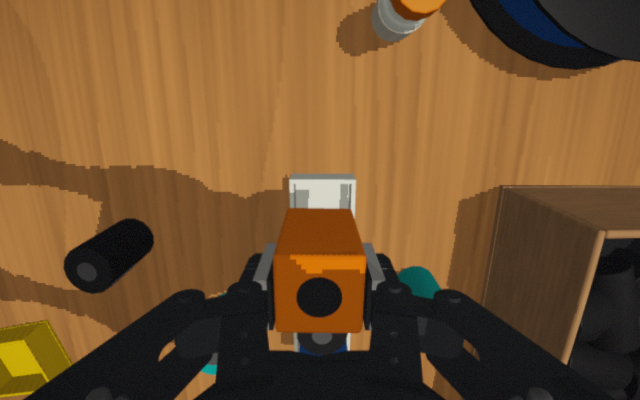

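The block is held squarely at (318,270), with the tray end below it at (322,180). I'll measure the offset between them.

```bash
python3 - <<'E'
from h import *
f=np.load("pics/w2.npz"); im,d=f["im"],f["d"]; c={k:f[k] for k in ["K","distortion","R","t"]}; P=cloud(d,c)
def top(name,box,zl,zh):
    u0,v0,u1,v1=box; q=P[v0:v1,u0:u1].reshape(-1,3); q=q[(q[:,2]>zl)&(q[:,2]<zh)]
    r=cv2.minAreaRect((q[:,:2]*1000).astype(np.float32)); print(name,len(q),np.median(q[:,2]),"rect",np.round(r[0],1),np.round(r[1],1),round(r[2],1), "min",q.min(0)[:2],"max",q.max(0)[:2])
top("tray rim",(280,168,365,208),.018,.026)
top("tray floor",(280,168,365,208),-.002,.008)
top("block",(275,240,362,335),.1,.16)
top("block tp",(285,262,355,335),.125,.155)
E
```

```text
tray rim 547 0.021998310247016425 rect [ 615.7 -161.2] [21.4 48.2] 89.7 min [ 0.5916 -0.172 ] max [ 0.6398 -0.1505]
tray floor 2592 0.002188250376249129 rect [ 615.9 -162.6] [68.4 32.7] 0.1 min [ 0.5818 -0.1791] max [ 0.6501 -0.1463]
block 8016 0.13917035259370888 rect [ 612.1 -170.9] [37.2 37.7] 89.5 min [ 0.5933 -0.1895] max [ 0.6311 -0.1522]
block tp 4940 0.13942665392775613 rect [ 613.6 -172.3] [28.3 34.1] 0.8 min [ 0.5996 -0.1895] max [ 0.628  -0.1553]
```

```bash
python3 -m inch '[[-0.1,0.15,0,0,0],[0,0,0.8,0,0],[0,0,0.8,0,0],[0,0,0.6,0,0],[0,0,0.6,0,0],[0,0,0.5,0,0],[0,0,0.4,0,0],[0,0,0,0,0],[0,0,0,0,0]]'
```

```text
clock: 9.82
position: [0.6177, -0.1741, 0.0496]
ee_rot: [[0.001, 1.0, 0.001], [1.0, -0.001, -0.0], [-0.0, 0.001, -1.0]]
ft_force: [0.8, 0.3, -0.6]
grip_width: 0.415
finger_force: 30.8
```

```bash
python3 -m inch '[[0,0,0.1,0,0],[0,0,0,0,0],[0,0,0,0,0.6],[0,0,0,0,0.8],[0,0,0,0,1],[0,0,0,0,1],[0,0,-0.5,0,1],[0,0,-1,0,1],[0,0,-1,0,1],[0,0,-1,0,1],[0,0,-0.5,0,1]]'
python3 -m inch '[[-0.15,-0.9,0,0,1],[-0.15,-0.9,0,0,1],[-0.15,-0.9,0,0,1],[-0.15,-0.9,0,0,1],[-0.2,-0.9,0,0,1],[-0.2,-0.9,0,0,1],[-0.2,-0.9,0,0,1],[-0.2,-0.9,0,0,1],[-0.13,-0.9,0,0,1],[0,0,0,0,1],[0,0,0,0,1]]'
python3 - <<'E'
from h import *
im,d=bot.grab_frame("top"); c=bot.camera_info("top"); P=cloud(d,c)
np.savez("pics/top1.npz",im=im,d=d)
def top(name,box,zl,zh):
    u0,v0,u1,v1=box; q=P[v0:v1,u0:u1].reshape(-1,3); q=q[(q[:,2]>zl)&(q[:,2]<zh)]
    r=cv2.minAreaRect((q[:,:2]*1000).astype(np.float32)); print(name,len(q),np.median(q[:,2]),"rect",np.round(r[0],1),np.round(r[1],1),round(r[2],1), "min",q.min(0)[:2],"max",q.max(0)[:2])
top("block in tray",(345,160,374,192),.05,.07)
top("packed",(376,160,410,192),.05,.07)
E
```

```text
clock: 11.2
position: [0.618, -0.1742, 0.1289]
ee_rot: [[0.001, 1.0, 0.002], [1.0, -0.001, -0.001], [-0.001, 0.002, -1.0]]
ft_force: [0.5, 1.0, 0.9]
grip_width: 1.0
finger_force: 0.0
clock: 12.58
position: [0.4559, -0.2046, 0.1274]
ee_rot: [[0.001, 1.0, 0.001], [1.0, -0.001, -0.0], [-0.0, 0.001, -1.0]]
ft_force: [-0.2, -0.7, 0.1]
grip_width: 0.998
finger_force: 0.0
block in tray 175 0.06278299719984487 rect [ 617.5 -172.3] [35.9 35.9] 89.7 min [ 0.5995 -0.1902] max [ 0.6354 -0.1543]
packed 333 0.0620319000379928 rect [ 617.1 -269.3] [37.4 71.5] 0.6 min [ 0.5985 -0.3051] max [ 0.636  -0.2335]
```

```bash
python3 -m inch '[[0,0,1,0,1],[0,0,1,0,1],[0,0,1,0,1],[0,0,0.8,0,1],[0,0,0.4,0,1],[0,0,0,0,1],[0,0,0,0,0],[0,0,0,0,0],[0,0,0,0,0],[0,0,0,0,0],[0,0,0,0,0]]' 30
python3 -m inch '[[0,0,-1,0,0],[0,0,-1,0,0],[0,0,-1,0,0],[0,0,-1,0,0],[-0.04,0.9,0,0,0],[-0.04,0.9,0,0,0],[-0.04,0.9,0,0,0],[-0.04,0.9,0,0,0],[-0.04,0.9,0,0,0],[-0.04,0.9,0,0,0],[-0.04,0.9,0,0,0],[-0.04,0.9,0,0,0]]'
python3 -m inch '[[-0.04,0.9,0,0,0],[0,0,0,0,0],[0,0,0,0,0]]'
python3 - <<'E'
from h import *
c=bot.camera_info("wrist"); im,d=bot.grab_frame("wrist"); P=cloud(d,c); cv2.imwrite("pics/w3.png",im[:,:,::-1]);print(bot.state()["position"])
g=P.reshape(-1,3)
def top(name,zl,zh,xl,xh,yl,yh):
    q=g[(g[:,2]>zl)&(g[:,2]<zh)&(g[:,0]>xl)&(g[:,0]<xh)&(g[:,1]>yl)&(g[:,1]<yh)]
    r=cv2.minAreaRect((q[:,:2]*1000).astype(np.float32)); print(name,len(q),np.median(q[:,2]),"rect",np.round(r[0],1),np.round(r[1],1),round(r[2],1), "min",q.min(0)[:2],"max",q.max(0)[:2])
top("block",.058,.067,.58,.65,-.2,-.14)
top("held",.134,.145,.58,.65,-.25,-.17)
top("packed",.058,.067,.58,.65,-.32,-.2)
E
```

```text
clock: 14.0
position: [0.4557, -0.2046, 0.0438]
ee_rot: [[0.001, 1.0, 0.001], [1.0, -0.001, -0.0], [-0.0, 0.001, -1.0]]
ft_force: [-0.0, -0.7, 6.8]
grip_width: 0.412
finger_force: 29.2
clock: 15.5
position: [0.5999, -0.2109, 0.1234]
ee_rot: [[0.001, 1.0, -0.0], [1.0, -0.001, 0.0], [0.0, -0.0, -1.0]]
ft_force: [0.7, 0.2, -0.6]
grip_width: 0.416
finger_force: 30.1
clock: 15.88
position: [0.6167, -0.2116, 0.1231]
ee_rot: [[0.001, 1.0, -0.001], [1.0, -0.001, 0.0], [0.0, -0.001, -1.0]]
ft_force: [-0.2, 0.2, -0.1]
grip_width: 0.415
finger_force: 30.1
[ 0.6166 -0.2117  0.1232]
block 3692 0.0631346670703665 rect [ 617.3 -173.7] [36.3 35.7] 88.7 min [ 0.5991 -0.1916] max [ 0.6353 -0.1553]
held 7216 0.13939087539325923 rect [ 618.3 -211.6] [60.7 36.4] 15.3 min [ 0.5852 -0.2303] max [ 0.6479 -0.1944]
packed 898 0.06299636456114222 rect [ 616.4 -297.4] [35.6 19.6] 0.7 min [ 0.5987 -0.3071] max [ 0.6343 -0.2874]
```

View pics/w3.png

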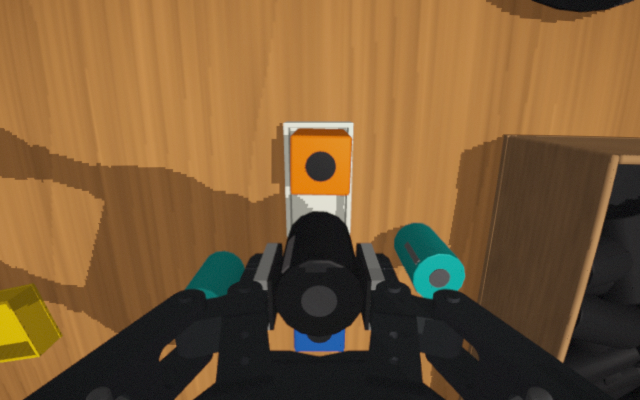

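The block stands in the tray at (320,165). The held sleeve is centred between it and the packed sleeve, so I'll lower it.

```bash
python3 -m inch '[[0,0,0.8,0,0],[0,0,0.8,0,0],[0,0,0.6,0,0],[0,0,0.6,0,0],[0,0,0.5,0,0],[0,0,0.45,0,0],[0,0,0,0,0],[0,0,0,0,0]]'
```

```text
clock: 16.92
position: [0.6176, -0.2118, 0.0486]
ee_rot: [[0.001, 1.0, 0.0], [1.0, -0.001, -0.0], [-0.0, 0.0, -1.0]]
ft_force: [1.0, -0.3, -0.7]
grip_width: 0.417
finger_force: 30.3
```

```bash
python3 -m inch '[[0,0,0.06,0,0],[0,0,0,0,0],[0,0,0,0,0.6],[0,0,0,0,0.8],[0,0,0,0,1],[0,0,0,0,1],[0,0,-0.5,0,1],[0,0,-1,0,1],[0,0,-1,0,1],[0,0,-1,0,1],[0,0,-1,0,1],[0,0,-1,0,1]]'
python3 -m inch '[[0.97,0.2,-1,-1,1],[0.97,0.2,-1,-1,1],[0.97,0.2,-1,-1,1],[0.97,0.2,0,-1,1],[0.97,0.2,0,-1,1],[0.97,0.2,0,-1,1],[0.8,0.6,0,-1,1],[0.8,0.6,0,-1,1],[0.8,0.6,0,-1,1],[0.8,0.6,0,-1,1],[0.8,0.6,0,-1,1],[0.8,0.6,0,-1,1]]'
python3 - <<'E'
from h import *
im,d=bot.grab_frame("top"); c=bot.camera_info("top"); g=cloud(d,c).reshape(-1,3)
cv2.imwrite("pics/crop2.png",cv2.resize(im[135:260,290:420,::-1],None,fx=4.5,fy=4.5,interpolation=cv2.INTER_CUBIC))
q=g[(g[:,2]>.05)&(g[:,2]<.07)&(abs(g[:,0]-.617)<.035)&(abs(g[:,1]+.23)<.09)]
print(len(q),q[:,2].min(),q[:,2].max(),q[:,:2].min(0),q[:,:2].max(0))
E
```

```text
clock: 18.42
position: [0.6177, -0.2118, 0.1595]
ee_rot: [[0.001, 1.0, 0.001], [1.0, -0.001, -0.001], [-0.001, 0.001, -1.0]]
ft_force: [-0.6, -0.1, -0.4]
grip_width: 1.003
finger_force: 0.0
clock: 19.92
position: [0.6271, 0.0259, 0.2187]
ee_rot: [[-0.744, 0.668, 0.001], [0.668, 0.744, -0.0], [-0.001, 0.001, -1.0]]
ft_force: [0.1, 0.8, -1.3]
grip_width: 0.999
finger_force: 0.0
666 0.05012564377884558 0.06977845150093545 [ 0.5982 -0.305 ] [ 0.6361 -0.1543]
```

View pics/crop2.png

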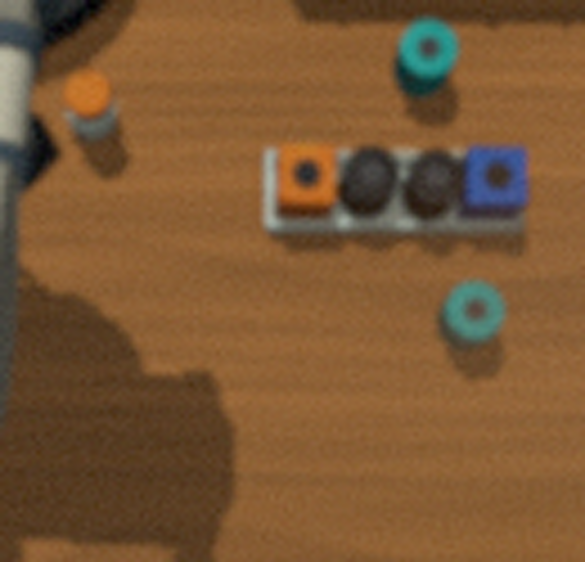

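All four parts now stand in the tray: block (307,178), sleeve (368,180), packed sleeve (432,183) and packed block (497,178). The look-alikes haven't moved. I'll move on to the knob.

```bash
python3 -m inch '[[0.65,0.65,0,-1,1],[0.65,0.7,0,-1,1],[0.65,0.7,0,-1,1],[0.6,0.75,0,-1,1],[0.5,0.8,0,-1,1],[0.5,0.8,0,-1,1],[0.45,0.85,0,-1,1],[0.4,0.9,0,-1,1],[0.3,0.9,0,-1,1],[0.2,0.9,0,-1,1],[0,0,0,-0.5,1],[0,0,0,0,1]]'
python3 - <<'E'
from h import *
c=bot.camera_info("wrist"); im,d=bot.grab_frame("wrist"); g=cloud(d,c).reshape(-1,3); cv2.imwrite("pics/w4.png",im[:,:,::-1])
s=bot.state(); print(s["position"],s["joint_pos"])
q=g[(g[:,2]>.148)&(g[:,2]<.16)&(abs(g[:,0]-.593)<.04)&(abs(g[:,1]-.231)<.03)]
print(len(q),np.median(q[:,2]),q[:,:2].min(0),q[:,:2].max(0),q.mean(0))
E
```

```text
clock: 21.48
position: [0.6021, 0.2127, 0.2178]
ee_rot: [[-1.0, 0.002, 0.001], [0.002, 1.0, -0.0], [-0.001, -0.0, -1.0]]
ft_force: [-0.2, 0.3, -0.6]
grip_width: 0.996
finger_force: 0.0
[0.6022 0.2125 0.2176] [ 0.2459  0.5411  1.3479 -0.0002  1.2522 -1.3221]
2807 0.154317799458679 [0.5732 0.2123] [0.6118 0.2509] [0.5916 0.2315 0.1541]
```

View pics/w4.png

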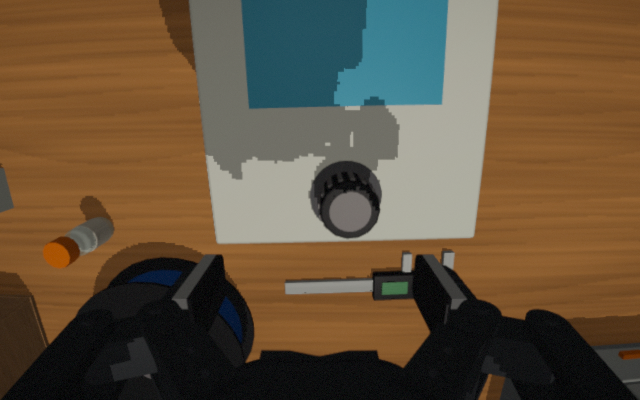

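```bash
python3 -m inch '[[0.5,0.95,0,0,1],[0,0,1,0,1],[0,0,1,0,1],[0,0,1,0,1],[0,0,0.7,0,1],[0,0,0,0,1],[0,0,0,0,0],[0,0,0,0,0],[0,0,0,0,0],[0,0,0,0,0],[0,0,0,0,0],[0,0,0,0,0]]' 40
python3 -m inch '[[0,0,-0.2,0,0],[0,0,-0.2,0,0],[0,0,0,0,0]]'; python3 -c "
from plant import bot; print(bot.state()['ft_force'],bot.state()['wrist_torque'])"
```

```text
clock: 23.02
position: [0.5923, 0.2321, 0.1439]
ee_rot: [[-1.0, 0.001, 0.001], [0.001, 1.0, -0.0], [-0.001, -0.0, -1.0]]
ft_force: [-1.9, -2.4, 6.3]
grip_width: 0.43
finger_force: 39.3
clock: 23.4
position: [0.5908, 0.2319, 0.1487]
ee_rot: [[-1.0, 0.001, -0.004], [0.001, 1.0, -0.001], [0.004, -0.001, -1.0]]
ft_force: [5.8, 2.3, -32.0]
grip_width: 0.43
finger_force: 49.1
[  5.81178697   2.28551946 -32.04791569] [ 0.26993212 -0.88227032 -0.19617579]
```

There is 32 N of pull with almost no rise, so the catch is caught. I'll ease off and turn the knob a quarter turn.

```bash
python3 -m inch '[[0,0,0.2,0,0],[0,0,0.2,0,0],[0,0,0,1,0],[0,0,0,1,0],[0,0,0,1,0],[0,0,0,1,0],[0,0,0,1,0],[0,0,0,1,0],[0,0,0,1,0],[0,0,0,1,0],[0,0,0,1,0],[0,0,0,1,0]]' 50
python3 -m inch '[[0,0,0,1,0],[0,0,0,1,0],[0,0,0,1,0],[0,0,0,1,0],[0,0,0,1,0],[0,0,0,1,0],[0,0,0,1,0],[0,0,0,1,0],[0,0,0,1,0],[0,0,0,1,0],[0,0,0,1,0],[0,0,0,1,0]]'
python3 -m inch '[[0,0,0,0.5,0],[0,0,0,0,0],[0,0,-0.2,0,0],[0,0,-0.2,0,0],[0,0,0,0,0]]'
```

```text
clock: 24.9
position: [0.5919, 0.2333, 0.1465]
ee_rot: [[-0.764, 0.645, 0.002], [0.645, 0.764, 0.002], [-0.0, 0.003, -1.0]]
ft_force: [-18.3, 3.3, 41.1]
grip_width: 0.423
finger_force: 60.4
clock: 26.4
position: [0.5933, 0.2341, 0.1466]
ee_rot: [[-0.032, 0.999, 0.005], [0.999, 0.032, 0.003], [0.003, 0.005, -1.0]]
ft_force: [-8.2, 9.3, 34.2]
grip_width: 0.429
finger_force: 59.7
clock: 27.02
position: [0.593, 0.2339, 0.1521]
ee_rot: [[0.001, 1.0, 0.003], [1.0, -0.001, 0.003], [0.003, 0.003, -1.0]]
ft_force: [1.6, 13.0, -6.1]
grip_width: 0.426
finger_force: 55.5
```

It gives now: 8 mm of rise at 6 N. I'll lower it and regrip with the fingers across the hinge direction, so that the knob can tilt between the pads.

```bash
python3 -m inch '[[0,0,0.2,0,0],[0,0,0.2,0,0],[0,0,0,0,0],[0,0,0,0,1],[0,0,0,0,1],[0,0,0,0,1],[0,0,0,-1,1],[0,0,0,-1,1],[0,0,0,-1,1],[0,0,0,-1,1],[0,0,0,-1,1],[0,0,0,-1,1]]'
python3 -m inch '[[0,0,0,-1,1],[0,0,0,-1,1],[0,0,0,-1,1],[0,0,0,-1,1],[0,0,0,-1,1],[0,0,0,-1,1],[0,0,0,-1,1],[0,0,0,-1,1],[0,0,0,-1,1],[0,0,0,-1,1],[0,0,0,-1,1],[0,0,0,-1,1]]'
python3 -m inch '[[0,0,0,-1,1],[0,0,0,-1,1],[0,0,0,-1,1],[0,0,0,-1,1],[0,0,0,-0.5,1],[0,0,0,0,1]]'
```

```text
clock: 28.52
position: [0.592, 0.2321, 0.1429]
ee_rot: [[-0.408, 0.913, -0.0], [0.913, 0.408, -0.0], [-0.0, -0.0, -1.0]]
ft_force: [0.3, -0.2, -0.6]
grip_width: 1.0
finger_force: 0.0
clock: 30.02
position: [0.5919, 0.2321, 0.1429]
ee_rot: [[-0.951, 0.308, -0.0], [0.308, 0.951, -0.0], [0.0, -0.0, -1.0]]
ft_force: [0.2, 0.1, -0.2]
grip_width: 0.999
finger_force: 0.0
clock: 30.78
position: [0.592, 0.2322, 0.143]
ee_rot: [[-1.0, 0.002, -0.0], [0.002, 1.0, -0.0], [0.0, -0.0, -1.0]]
ft_force: [0.5, -0.4, 0.3]
grip_width: 0.999
finger_force: 0.0
```

```bash
python3 -m inch '[[0,0,-0.1,0,1],[0,0,0,0,0],[0,0,0,0,0],[0,0,0,0,0],[0,0,0,0,0],[0,0,0,0,0],[0.12,0,-0.43,0,0],[0.12,0,-0.43,0,0],[0.12,0,-0.43,0,0],[0.12,0,-0.43,0,0],[0,0,0,0,0]]' 40
```

```text
clock: 32.15
position: [0.5817, 0.232, 0.18]
ee_rot: [[-1.0, 0.001, -0.001], [0.001, 1.0, -0.0], [0.001, -0.0, -1.0]]
ft_force: [0.1, -4.8, -5.1]
grip_width: 0.429
finger_force: 40.6
```

The lid is rising freely at 5 N, so I'll carry on along the arc.

```bash
python3 -m inch '[[0.19,0,-0.41,0,0],[0.19,0,-0.41,0,0],[0.19,0,-0.41,0,0],[0.19,0,-0.41,0,0],[0,0,0,0,0]]'
python3 -m inch '[[0.26,0,-0.37,0,0],[0.26,0,-0.37,0,0],[0.26,0,-0.37,0,0],[0.26,0,-0.37,0,0],[0,0,0,0,0]]'
python3 -m inch '[[0.32,0,-0.32,0,0],[0.32,0,-0.32,0,0],[0.32,0,-0.32,0,0],[0.32,0,-0.32,0,0],[0,0,0,0,0],[0,0,0,0,0]]'
python3 - <<'E'
from h import *
for n in ["scene","top"]:
    im,d=bot.grab_frame(n); c=bot.camera_info(n); g=cloud(d,c)
    if n=="scene": cv2.imwrite("pics/scene2.png",im[:,:,::-1])
    hsv=cv2.cvtColor(im,cv2.COLOR_RGB2HSV); 
    m=(g[...,1]>.14)&(g[...,1]<.32)&(g[...,0]>.38)&(g[...,0]<.62)&(g[...,2]>.115)&(g[...,2]<.32)&(((hsv[...,1]<50)&(hsv[...,2]>140))|((hsv[...,0]>90)&(hsv[...,0]<110)&(hsv[...,1]>100)))
    q=g[m]; print(n,len(q))
    if len(q)>50:
        x,y,w,h=[float(a) for a in cv2.fitLine(q.astype(np.float32)[:,[0,2]],cv2.DIST_HUBER,0,.01,.01).ravel()]; print("angle",np.degrees(np.arctan2(y,x)))
    if n=="top":
        q=g.reshape(-1,3); q=q[(q[:,2]>.05)&(q[:,2]<.07)&(abs(q[:,0]-.617)<.035)&(abs(q[:,1]+.23)<.09)]; print(len(q),q[:,:2].min(0),q[:,:2].max(0))
E
```

```text
clock: 32.78
position: [0.5659, 0.2318, 0.2125]
ee_rot: [[-1.0, 0.001, -0.002], [0.001, 1.0, -0.001], [0.002, -0.001, -1.0]]
ft_force: [-2.6, -7.1, -4.9]
grip_width: 0.434
finger_force: 40.9
clock: 33.4
position: [0.5449, 0.2315, 0.242]
ee_rot: [[-1.0, 0.001, -0.002], [0.001, 1.0, -0.002], [0.002, -0.002, -1.0]]
ft_force: [-2.1, -9.2, -6.3]
grip_width: 0.43
finger_force: 41.0
clock: 34.15
position: [0.5196, 0.2311, 0.2671]
ee_rot: [[-1.0, 0.001, -0.002], [0.001, 1.0, -0.003], [0.002, -0.003, -1.0]]
ft_force: [-2.1, -13.8, -6.0]
grip_width: 0.43
finger_force: 41.0
scene 236
angle 73.56402625059027
top 2199
angle 38.01283412964321
654 [ 0.5981 -0.3054] [ 0.6364 -0.1543]
```

View pics/scene2.png

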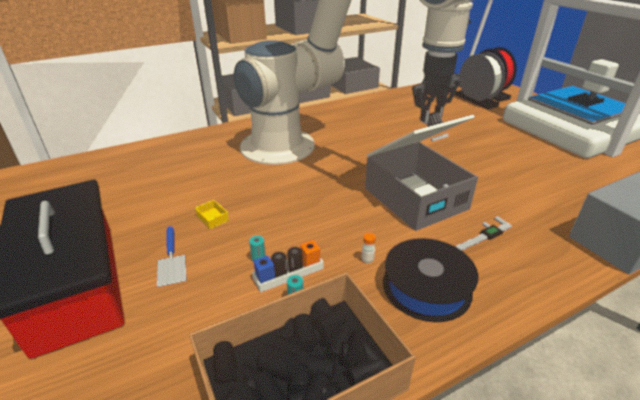

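The scene view shows the lid open and held by its knob at about (440,125), and the four parts standing in the tray at (290,260). The bystanders are where they were. The lid fits at about 38–40°, so I'll hand in.

```bash
python3 -m inch '[[0,0,0,0,0],[0,0,0,0,0]]'; python3 -c "
from plant import bot; print(bot.hand_in())"
```

```text
clock: 34.5
position: [0.5197, 0.2311, 0.2671]
ee_rot: [[-1.0, 0.001, -0.002], [0.001, 1.0, -0.003], [0.002, -0.003, -1.0]]
ft_force: [-0.6, -12.7, -5.7]
grip_width: 0.431
finger_force: 41.0
the job is handed in; nothing more can be done
None
```

I handed the job in at 34.5 s: the sleeve and block stand released in the tray beside the two packed parts, and the catch was caught, so I freed it with a quarter turn and the arm is holding the lid open at about 40°.

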